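Bring the red-spot dish to the reader and start it

TASK

Gently push the dish carousel round by its orange arms with a fingertip, without spinning it, until the dish with the red spot stands squarely at the camera block, in line with the blue arrow, and let it come to rest there. Then press the green button on the grey control box fully down and let it come back up. Do not press the button earlier, do not touch or lift the dishes, and leave everything else on the bench where it is.

Things in the scene. Friction and masses are not known exactly. Their poses are not given: they have to be found in the camera images.
- carousel: Aluminium turntable, 176 mm across, 8 mm thick; turns freely either way about a fixed upright axis (friction under 1 N at an arm) and stays where left. Origin on the axis at its underside, 32 mm above the bench; z up. Orange arms at 60, 180, 300 degrees from its x axis (counter-clockwise from above); dish pockets with 6 mm pins at 0, 120, 240 degrees, 52 mm from the axis; any dish in any pocket.
- reader: Fixed grey pedestal under the carousel (160 mm across, 30 mm high); a flat grey tongue (60 mm wide, 10 mm high) with a blue arrow runs from it to a white camera block (55 x 100 mm, 85 mm high, blue stripe, two lenses; near face 167 mm from the axis). Origin on the carousel's axis at bench height; x axis points along the arrow line to the camera block, away from the robot.
- station (a point): The reading place: the spot over the carousel disc, 52 mm from the axis on the line from the axis to the camera block (the line of the blue arrow), at 50 mm above the bench. The centre of the dish to be read belongs here, seen from above.
- spoke_a (a point): Orange carousel arm at 60 degrees: an upright flat bar 8 mm thick and 26 mm high (32 to 58 mm above the bench), pointing straight out from the axis, free of the disc from 88 to 150 mm from the axis, nothing under it but the bench and, in the arrow's direction, the tongue. This point is in the bar, 130 mm from the axis, 45 mm above the bench.
- spoke_b (a point): Orange carousel arm at 180 degrees: an upright flat bar 8 mm thick and 26 mm high (32 to 58 mm above the bench), pointing straight out from the axis, free of the disc from 88 to 150 mm from the axis, nothing under it but the bench and, in the arrow's direction, the tongue. This point is in the bar, 130 mm from the axis, 45 mm above the bench.
- spoke_c (a point): Orange carousel arm at 300 degrees: an upright flat bar 8 mm thick and 26 mm high (32 to 58 mm above the bench), pointing straight out from the axis, free of the disc from 88 to 150 mm from the axis, nothing under it but the bench and, in the arrow's direction, the tongue. This point is in the bar, 130 mm from the axis, 45 mm above the bench.
- red_dish_mid (a point): Closed clear petri dish, 60 mm across, 15 mm high, 30 g, amber inside, with a 28 mm red spot on its lid, standing loose in one of the carousel's three pockets. This point is its centre, half-way up. Not to be touched.
- green_dish_mid (a point): Closed clear petri dish, 60 mm across, 15 mm high, 30 g, amber inside, with a 28 mm green spot on its lid, standing loose in one of the carousel's three pockets. This point is its centre, half-way up. Not to be touched.
- white_dish_mid (a point): Closed clear petri dish, 60 mm across, 15 mm high, 30 g, amber inside, with a 28 mm white spot on its lid, standing loose in one of the carousel's three pockets. This point is its centre, half-way up. Not to be touched.
- start_top (a point): Centre of the top of the round green push button, 34 mm across, on the grey control box; presses straight down 6 mm against a spring (5 N fully down) and springs back.
- start (a joint): How far the green button is pressed: 0 up, 0.006 m fully down.
- control_box: Grey control box, 110 x 85 mm, 30 mm high, fixed to the bench, with the green button near its middle. Origin under its centre.
- spare_dish_mid (a point): Spare clear dish without a spot, 60 mm across, 15 mm high, loose on the bench; leave alone. Its centre.
- other_dish_mid (a point): Another clear dish without a spot, 60 mm across, 15 mm high, loose on the bench; leave alone. Its centre.
- red_cap: Loose red screw cap, 32 mm across, 14 mm high; leave alone. Origin under its centre.
- bottle: Amber bottle, 60 mm across, 120 mm high; leave alone. Origin under its centre.
- beaker: Small open glass beaker, 64 mm across, 75 mm high; leave alone. Origin under its centre.
- pen: White marker pen with red cap end, 130 mm long along its x axis, 12 mm thick, lying on the bench; leave alone. Origin under its middle.
Things that resemble listed ones, but are neither listed nor needed, are in the scene too. What is shaped like the control_box but yellow is not meant.

How it is judged (in metres and radians):
On the way, in this order (a step that is already met when the one before it is completed fails the run):
1. the red-spot dish stands at the reading place, at rest, the carousel no longer touched (horizontal distance between red_dish_mid and station below 0.009 m and angular speed of carousel below 0.15 rad/s and contact force between the fingers and carousel below 0.1 N), for 0.3 s.
2. the green button is pressed down (5 mm or more) (value of joint start above 0.005 m), for 0.02 s.
3. the green button is up again (value of joint start below 0.0015 m), for 0.1 s.
At the end, for the whole second after the job is handed in: The centre of the red-spot dish is within 9 mm (seen from above) of the reading place, the carousel is at rest, all three dishes sit flat in their pockets, and the button, pressed by at least 5 mm after the dish was in place, is up again (horizontal distance between red_dish_mid and station below 0.009 m and angular speed of carousel below 0.15 rad/s and value of joint start below 0.0015 m and z of red_dish_mid in the frame of carousel between 0.012 and 0.019 m and horizontal distance between red_dish_mid and carousel between 0.044 and 0.06 m and z of green_dish_mid in the frame of carousel between 0.012 and 0.019 m and horizontal distance between green_dish_mid and carousel between 0.044 and 0.06 m and z of white_dish_mid in the frame of carousel between 0.012 and 0.019 m and horizontal distance between white_dish_mid and carousel between 0.044 and 0.06 m); the robot touches nothing.
It fails at once if the button is pressed (3 mm) while the red-spot dish is not at the reading place (value of joint start above 0.003 m and horizontal distance between red_dish_mid and station above 0.01 m).
It fails at once if a dish on the carousel is touched (contact force between any of the fingers, the arm and red_dish above 0.5 N or contact force between any of the fingers, the arm and green_dish above 0.5 N or contact force between any of the fingers, the arm and white_dish above 0.5 N).
It fails at once if a dish on the carousel is lifted or leaves its pocket (z of any of red_dish_mid, green_dish_mid, white_dish_mid in the frame of carousel above 0.022 m or horizontal distance between any of red_dish_mid, green_dish_mid, white_dish_mid and carousel above 0.062 m).
It fails at once if the carousel is spun (faster than 3 rad/s), or pushed or squeezed with more than 20 N (angular speed of carousel above 3 rad/s or contact force between any of the fingers, the arm and carousel above 20 N).
It fails at once if something else on the bench is moved by more than 15 mm (distance of any of spare_dish_mid, other_dish_mid, red_cap, bottle, beaker, pen from where it was at the start of the episode above 0.015 m).
It also fails if it takes over 72 s, if anything falls off the work surface, if the arm or the gripper's body presses on something with over 40 N, if the wrist force passes 120 N, or if a joint passes its speed limit or range.

ROBOT

A 6-joint arm with a two-finger parallel gripper is mounted at the origin on the work surface. World frame = base frame: x ahead of the robot, y to its left, z up, the work surface at z = 0. Lengths are in mm, angles in rad, forces in N, time in s.
With the tool pointing down it reaches from about 375 to 900 mm from the base axis. Payload 3.1 kg.
Tool frame: the origin (TCP) lies at the very end of the fingers, on their centre line; the grasp point (between the pads) lies robot.hold_point_z behind it (robot.hold_point_z is the distance from the TCP to the grasp point, in mm); z points along the fingers, x is the direction in which the jaws open and shut, and the axes are right-handed (so a half turn about z gives the same grasp; the last joint's range is limited). The gripper opens to 85 mm and grips with 20 to 120 N. Pads are 22 mm wide; open, the fingers measure 114 mm over their backs; the gripper's body (76 mm by 85 mm) begins 54 mm behind the grasp point. The pads swing forward as they close: fully open they stand 13 mm farther back than shut.
Start: joints at [-1.292, 0.527, 1.433, -0, 1.181, -0.178], TCP at [275.692, -560.884, 231.31] pointing down, gripper open.
Joint ranges: [-3.08, 3.08], [-0.75, 2.2], [0.22, 2.44], [-1.43, 4.57], [0, 2.65], [-2.85, 2.85]. Speed limits (rad/s): [2.79, 2.79, 3.14, 3.14, 3.14, 3.14].

INTERFACE

Orientations are given as a unit quaternion [x, y, z, w].
In Python, from station import status, optics, order, robot gives the robot as it stands.
- The arm moves only by the tool move_arm, never from a script. Its argument "rows" is a list of rows, each an object with "delta_pos": the shift along the tool's x, y, z in cm, a list of three; "twist": the turn, a rotation vector about the tool's x, y, z in degrees, a list of three; "grip": the finger opening in cm, from 0 to 8.54. A call has 1 to 12 rows; each row shifts and turns the commanded pose from where the row before left it, along the tool's axes as they then stand; what a row does not reach is not made up. A row lasts 1/12 s, in which the tool goes at most 41.7 mm and 7.16 degrees, less where a joint would pass 70% of its speed; a pose out of reach is approached as far as the arm can. A call with a gripper value outside its range is refused whole. The fingers move at their own pace and stop on an object; "squeeze" is the grip in N (left out, the last holds). Time passes only in rows, so rows that do not move let the fingers close. It gives the time, the measured TCP pose, the force and the opening at its end, in the units of the state.
- status.state(): the state, without advancing time (a new reading comes with each control period).
- optics.snapshot(name): name is "scene" or "top" or "wrist"; returns a dict with "image" (400x640x3 uint8, red, green, blue), "vertical_fov" (degrees; the focal length in pixels is half the picture's height over the tangent of half this angle, whatever the lens; pixels are square), "cx", "cy" (the principal point, pixels), "world_from_camera" (4x4, takes a point from camera to world coordinates); the wrist camera has in their place "mount" (4x4, takes a point from camera to tool coordinates, whose origin is the TCP and whose axes are the tool frame's). Camera axes: x right, y down, z forward; pixel columns grow to the right and rows downward; lengths in mm; the calibration is good to about 2 mm. A picture is of the moment at which its call begins: read the wrist's pose just before it. There is no depth.
- order.job_done(): hands the job in, once; it reports no verdict.
The state is a dict: "t": time; "joints": joint angles; "dq": joint speeds; "tau": joint torques, N m; "eef_pos": TCP position; "orientation": TCP orientation; "force": force on the tool from outside, world axes, zero at the start; "torque": the same for the moment, N m; "finger_gap": opening from 0.0 (shut) to 1.0 (fully open).
Only numpy, scipy, OpenCV 4.12 (cv2) and the standard library are available. Lean on these libraries where they do the work, as an engineer would, in place of code of your own. Each camera call takes 0.05 s, during which the arm holds its last target. There are 200 camera calls.

## Working session

There is one attempt and no reset: what is moved stays moved. The work goes in short steps, Python scripts to look and compute and a tool call to move; the robot and the scene stay as the last step left them, time stands still between calls to the robot, and variables do not carry over. Pictures are saved under pics/ and viewed, about 8 in all and at most 12, crops included, and the job is handed in when it is done.

Besides the shell and the picture viewer there is one more tool, called in YAML: its name, and indented under it one key for each argument. move_arm: Moves the arm, as the interface text tells. Its arguments: {"type":"object","properties":{"rows":{"type":"array"},"squeeze":{"type":"number"}},"required":["rows"]}

```bash
mkdir -p pics; cat > h.py <<'E'
import numpy as np, cv2
from station import status, optics, order, robot
def snap(n,f):
    d=optics.snapshot(n); cv2.imwrite('pics/'+f,cv2.cvtColor(d['image'],cv2.COLOR_RGB2BGR)); np.savez('pics/'+f[:-4]+'.npz',**d); return d
def load(f): return dict(np.load('pics/'+f+'.npz'))
def K(d):
    return 200/np.tan(np.radians(float(d['vertical_fov']))/2)
def px2w(d,u,v,z,T=None):
    T=d['world_from_camera'] if T is None else T
    r=T[:3,:3]@np.array([(u-d['cx'])/K(d),(v-d['cy'])/K(d),1]); o=T[:3,3]
    return o+r*(z-o[2])/r[2]
def w2px(d,p):
    T=d['world_from_camera']; c=T[:3,:3].T@(np.array(p)-T[:3,3]); return c[:2]/c[2]*K(d)+[d['cx'],d['cy']]
E
python3 - <<'E'
from h import *
d=snap('top','top1.png'); print(d['world_from_camera'],d['vertical_fov'],d['cx'],d['cy']); snap('scene','sc1.png'); print(status.state(),robot.hold_point_z)
E
```

```text
[[ 1.27152048e-02 -9.94553351e-01  1.03450260e-01  4.15105715e+02]
 [-9.99692980e-01 -1.48445055e-02 -1.98390187e-02 -7.88255012e+00]
 [ 2.12666305e-02 -1.03166241e-01 -9.94436754e-01  1.13986295e+03]
 [ 0.00000000e+00  0.00000000e+00  0.00000000e+00  1.00000000e+00]] 51.92107899513442 327.7050829770076 200.1991506716735
{'t': 0.1, 'joints': array([-1.29246951e+00,  5.28400280e-01,  1.43378291e+00, -3.35033093e-05,
        1.18146525e+00, -1.78535969e-01]), 'dq': array([-0.00056231, -0.00066225, -0.00574534,  0.00263102,  0.00116021,
        0.00103243]), 'tau': array([-5.01298873e-04, -4.43306851e+01, -1.78585571e+01, -2.36435808e-04,
        3.91447407e-03,  4.99557345e-06]), 'eef_pos': array([ 275.52030741, -560.24772705,  230.41209569]), 'orientation': array([ 8.48865340e-01, -5.28608151e-01, -7.72570994e-04, -6.78189035e-04]), 'force': array([-0.48208502,  0.08439625, -0.28723533]), 'torque': array([-0.03680555, -0.00867876,  0.02296537]), 'finger_gap': 1.0030449601584475} 18.700000000000003
```

View pics/top1.png

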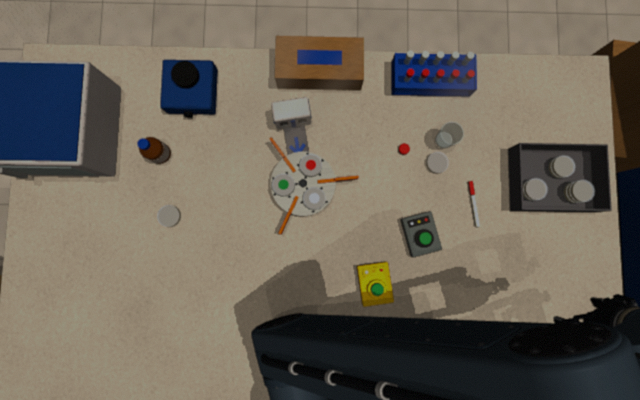

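View pics/sc1.png

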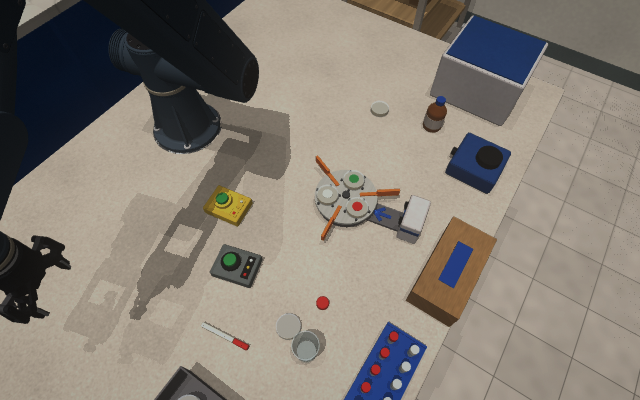

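```bash
python3 - <<'E'
from h import *
im=cv2.imread('pics/top1.png')
a=cv2.resize(im[90:245,255:375],None,fx=4.5,fy=4.5,interpolation=cv2.INTER_CUBIC)
b=cv2.resize(im[200:270,390:450],None,fx=4,fy=4,interpolation=cv2.INTER_CUBIC)
cv2.imwrite('pics/c1.png',cv2.resize(a,None,fx=.85,fy=.85))
d=load('top1'); hsv=cv2.cvtColor(im,cv2.COLOR_BGR2HSV)
def blob(lo,hi,box,z):
    x0,y0,x1,y1=box; m=cv2.inRange(hsv[y0:y1,x0:x1],lo,hi); n,l,s,c=cv2.connectedComponentsWithStats(m)
    for i in range(1,n):
        if s[i,4]>12: print(s[i,4],c[i]+[x0,y0],px2w(d,*(c[i]+[x0,y0]),z).round(1))
print('orange');blob((5,150,80),(16,255,255),(255,120,370,250),58)
print('red');blob((0,150,80),(4,255,255),(295,150,325,180),55); blob((172,100,80),(180,255,255),(295,150,325,180),55)
print('green');blob((45,90,40),(80,255,255),(265,170,300,200),55)
print('btn');blob((45,90,40),(80,255,255),(400,210,450,260),36)
print('blue');blob((100,90,60),(130,255,255),(270,120,320,160),10)
E
```

```text
orange
102 [282.51960784 155.02941176] [647.2  92.9  58. ]
136 [338.20588235 178.91176471] [585.1 -56.7  58. ]
136 [287.68382353 215.19117647] [486.4  75.4  58. ]
red
73 [310.43835616 164.35616438] [623.8  17.9  55. ]
green
71 [283.01408451 184.04225352] [569.4  89.9  55. ]
btn
143 [425.06293706 237.93706294] [ 431.8 -293.2   36. ]
blue
89 [297.01123596 146.23595506] [683.2  57.4  10. ]
```

View pics/c1.png

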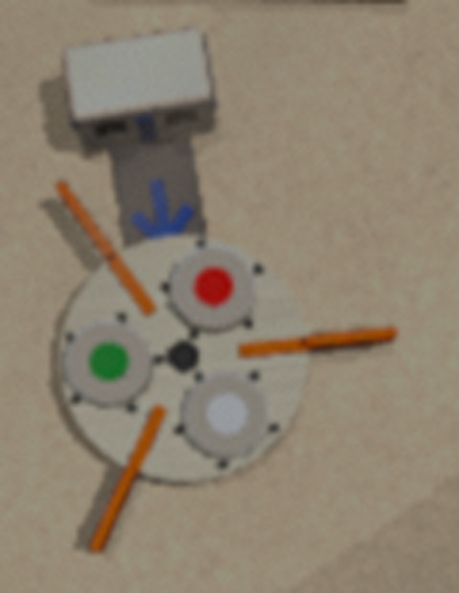

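```bash
python3 - <<'E'
from h import *
d=load('top1'); c=lambda u,v:(255+u/3.825,90+v/3.825)
S=[px2w(d,310.44,164.36,55),px2w(d,283.01,184.04,55),px2w(d,*c(226,412),55)]
ax=np.mean(S,0)[:2]; print('axis',ax)
ang=lambda p,q:np.degrees(np.arctan2(p[1]-q[1],p[0]-q[0]))
for s in S: print('dish',s.round(1),np.hypot(*(s[:2]-ax)),ang(s,ax))
print('hub',px2w(d,*c(183,356),50).round(1))
for e in [(58,185),(393,333),(97,547)]:
    p=px2w(d,*c(*e),58); print('tip',p.round(1),np.hypot(*(p[:2]-ax)),ang(p,ax))
B=[px2w(d,*c(*e),85) for e in [(66,50),(203,30),(213,98),(78,122)]]
print('block',np.round(B,1)); 
print('side angs',ang(B[0],B[3]),ang(B[1],B[2]),'front norm',ang(B[3],B[2])-90,ang(B[0],B[1])-90)
f=(B[2]+B[3])/2; g=np.mean(B,0); print('front mid',f,np.hypot(*(f[:2]-ax)),ang(f,ax),ang(g,ax))
a,b=px2w(d,*c(157,185),10),px2w(d,*c(163,240),10); print('arrow',a,b,ang(a,b),ang(a,ax),ang(b,ax))
for e in [(111,160),(188,150),(125,240),(204,230)]: print('tongue',px2w(d,*c(*e),10).round(1))
print('btn',px2w(d,425.06,237.94,36))
E
```

```text
axis [575.73662349  38.2047205 ]
dish [623.7  17.9  55. ] 52.10974073583755 -22.89021094861868
dish [569.4  89.9  55. ] 52.127542990353646 96.97606128924735
dish [534.1   6.7  55. ] 52.22395574198603 -142.94017176300613
hub [573.6  37.5  50. ]
tip [692.1 127.   58. ] 146.3640918101518 37.357082612704424
tip [ 590.9 -108.8   58. ] 147.8242703438715 -84.10601121440834
tip [439.4  93.5  58. ] 147.14360514477605 157.92376334853972
block [[780.4 120.7  85. ]
 [796.5  26.5  85. ]
 [748.3  18.8  85. ]
 [729.6 111.2  85. ]]
side angs 10.676584276853989 9.117694024755549 front norm 11.466139042637977 9.740998496885638
front mid [738.95812136  64.97395246  85.        ] 165.40208325897368 9.313908716606297 9.393728442893556
arrow [705.68403862  60.6127495   10.        ] [664.72611333  55.38739888  10.        ] 7.27043410958874 9.783821006326855 10.92855758178121
tongue [723.8  94.7  10. ]
tongue [732.4  38.4  10. ]
tongue [664.2  83.1  10. ]
tongue [672.7  25.6  10. ]
btn [ 431.77934508 -293.14478537   36.        ]
```

move_arm:
  rows:
    - {"delta_pos": [-1.0, -1.5, 0], "twist": [0, 0, 0], "grip": 0}
    - {"delta_pos": [-2, -3, 0], "twist": [0, 0, 0], "grip": 0}
    - {"delta_pos": [-2, -3, 0], "twist": [0, 0, 0], "grip": 0}
    - {"delta_pos": [-2, -3, 0], "twist": [0, 0, 0], "grip": 0}
    - {"delta_pos": [-2, -3, 0], "twist": [0, 0, 0], "grip": 0}
    - {"delta_pos": [-2, -3, 0], "twist": [0, 0, 0], "grip": 0}
    - {"delta_pos": [-2, -3, 0], "twist": [0, 0, 0], "grip": 0}
    - {"delta_pos": [-2, -3, 0], "twist": [0, 0, 0], "grip": 0}
    - {"delta_pos": [-2, -3, 0], "twist": [0, 0, 0], "grip": 0}
    - {"delta_pos": [-2, -3, 0], "twist": [0, 0, 0], "grip": 0}
    - {"delta_pos": [-2, -3, 0], "twist": [0, 0, 0], "grip": 0}
    - {"delta_pos": [-2, -3, 0], "twist": [0, 0, 0], "grip": 0}

```text
t: 1.1
eef_pos: [484.2, -200.5, 231.0]
orientation: [0.849, -0.529, -0.0, -0.0]
force: [0.6, -0.3, 0.2]
finger_gap: 0.004
```

move_arm:
  rows:
    - {"delta_pos": [-2, -3, 0], "twist": [0, 0, 0], "grip": 0}
    - {"delta_pos": [-2, -3, 0], "twist": [0, 0, 0], "grip": 0}
    - {"delta_pos": [-2, -3, 0], "twist": [0, 0, 0], "grip": 0}
    - {"delta_pos": [-1, -1.9, 0], "twist": [0, 0, 0], "grip": 0}
    - {"delta_pos": [0, 0, 2], "twist": [0, 0, 0], "grip": 0}
    - {"delta_pos": [0, 0, 3], "twist": [0, 0, 0], "grip": 0}
    - {"delta_pos": [0, 0, 3], "twist": [0, 0, 0], "grip": 0}
    - {"delta_pos": [0, 0, 3], "twist": [0, 0, 0], "grip": 0}
    - {"delta_pos": [0, 0, 2], "twist": [0, 0, 0], "grip": 0}
    - {"delta_pos": [0, 0, 0], "twist": [0, 0, 0], "grip": 0}

```text
t: 1.93
eef_pos: [547.4, -90.1, 96.9]
orientation: [0.849, -0.529, -0.005, 0.001]
force: [0.1, -0.1, -1.4]
finger_gap: 0.002
```

```bash
python3 - <<'E'
from h import *
print(status.state()['eef_pos']); d=snap('scene','sc2.png'); im=cv2.imread('pics/sc2.png')
print(w2px(d,[551,-91,100]),w2px(d,[576,38,40]))
u,v=w2px(d,[565,-40,50]).astype(int)
cv2.imwrite('pics/sc2c.png',cv2.resize(im[v-80:v+80,u-100:u+100],None,fx=3,fy=3,interpolation=cv2.INTER_CUBIC))
E
```

```text
[547.40564462 -90.12182977  96.93123245]
[311.80862947 215.11828145] [345.44092308 195.69465001]
```

View pics/sc2c.png

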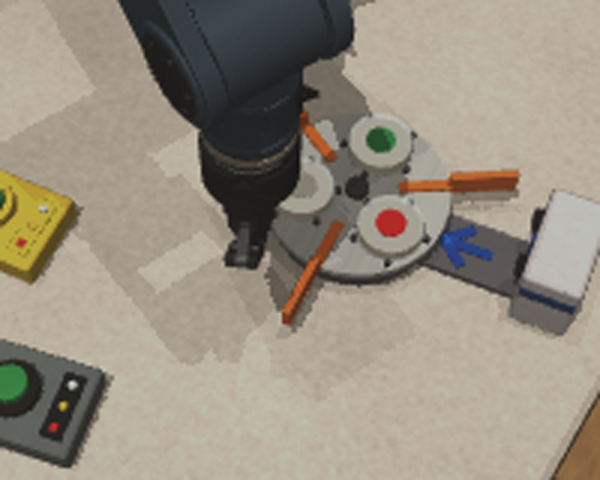

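move_arm:
  rows:
    - {"delta_pos": [0, 0, 1.5], "twist": [0, 0, 0], "grip": 0}
    - {"delta_pos": [0, 0, 2], "twist": [0, 0, 0], "grip": 0}
    - {"delta_pos": [0, 0, 1.5], "twist": [0, 0, 0], "grip": 0}
    - {"delta_pos": [0, 0, 0.7], "twist": [0, 0, 0], "grip": 0}
    - {"delta_pos": [0, 0, 0], "twist": [0, 0, 0], "grip": 0}
    - {"delta_pos": [0, 0, 0], "twist": [0, 0, 0], "grip": 0}

```text
t: 2.48
eef_pos: [551.6, -91.7, 45.3]
orientation: [0.849, -0.529, 0.001, -0.0]
force: [0.3, 0.5, -0.1]
finger_gap: 0.003
```

move_arm:
  rows:
    - {"delta_pos": [0, 0, 0.5], "twist": [0, 0, 0], "grip": 0}
    - {"delta_pos": [0.06, -0.25, 0], "twist": [0, 0, 0], "grip": 0}
    - {"delta_pos": [0.06, -0.25, 0], "twist": [0, 0, 0], "grip": 0}
    - {"delta_pos": [0.06, -0.25, 0], "twist": [0, 0, 0], "grip": 0}
    - {"delta_pos": [0.06, -0.25, 0], "twist": [0, 0, 0], "grip": 0}
    - {"delta_pos": [0.06, -0.25, 0], "twist": [0, 0, 0], "grip": 0}
    - {"delta_pos": [0.06, -0.25, 0], "twist": [0, 0, 0], "grip": 0}
    - {"delta_pos": [0.06, -0.25, 0], "twist": [0, 0, 0], "grip": 0}
    - {"delta_pos": [0.06, -0.25, 0], "twist": [0, 0, 0], "grip": 0}
    - {"delta_pos": [0.06, -0.25, 0], "twist": [0, 0, 0], "grip": 0}
    - {"delta_pos": [0.06, -0.25, 0], "twist": [0, 0, 0], "grip": 0}
    - {"delta_pos": [0.06, -0.25, 0], "twist": [0, 0, 0], "grip": 0}

```text
t: 3.48
eef_pos: [578.4, -85.2, 39.2]
orientation: [0.849, -0.529, -0.0, 0.0]
force: [-1.1, -0.4, 0.6]
finger_gap: -0.004
```

move_arm:
  rows:
    - {"delta_pos": [0.06, -0.25, 0], "twist": [0, 0, 0], "grip": 0}
    - {"delta_pos": [0.06, -0.25, 0], "twist": [0, 0, 0], "grip": 0}
    - {"delta_pos": [0.06, -0.25, 0], "twist": [0, 0, 0], "grip": 0}
    - {"delta_pos": [0.06, -0.25, 0], "twist": [0, 0, 0], "grip": 0}
    - {"delta_pos": [0.06, -0.25, 0], "twist": [0, 0, 0], "grip": 0}
    - {"delta_pos": [0.06, -0.25, 0], "twist": [0, 0, 0], "grip": 0}
    - {"delta_pos": [0.06, -0.25, 0], "twist": [0, 0, 0], "grip": 0}
    - {"delta_pos": [0.06, -0.25, 0], "twist": [0, 0, 0], "grip": 0}
    - {"delta_pos": [0.06, -0.25, 0], "twist": [0, 0, 0], "grip": 0}
    - {"delta_pos": [0.04, -0.2, 0], "twist": [0, 0, 0], "grip": 0}
    - {"delta_pos": [0.02, -0.1, 0], "twist": [0, 0, 0], "grip": 0}
    - {"delta_pos": [0, 0, 0], "twist": [0, 0, 0], "grip": 0}

```text
t: 4.48
eef_pos: [604.4, -79.2, 39.3]
orientation: [0.849, -0.529, 0.0, -0.0]
force: [-0.1, -0.4, -0.4]
finger_gap: 0.001
```

```bash
cat > chk.py <<'E'
from h import *
import sys
d=snap('scene',sys.argv[1]+'.png'); hsv=cv2.cvtColor(cv2.imread('pics/'+sys.argv[1]+'.png'),cv2.COLOR_BGR2HSV)
x0,y0,x1,y1=310,160,400,230
for nm,lo,hi in [('red',(0,150,60),(4,255,255)),('red2',(174,120,60),(180,255,255)),('green',(45,80,30),(85,255,255))]:
    n,l,s,c=cv2.connectedComponentsWithStats(cv2.inRange(hsv[y0:y1,x0:x1],lo,hi))
    for i in range(1,n):
        if s[i,4]>15:
            p=px2w(d,*(c[i]+[x0,y0]),55); q=p[:2]-[575.7,38.2]; print(nm,s[i,4],p.round(1),np.hypot(*q).round(1),np.degrees(np.arctan2(q[1],q[0])).round(1))
s=status.state(); print(s['t'],s['eef_pos'].round(1),s['force'].round(2))
E
python3 chk.py sc3
```

```text
red 65 [626.8  31.8  55. ] 51.5 -7.1
4.5333 [604.3 -79.3  39.3] [-0.36  0.63  0.31]
```

move_arm:
  rows:
    - {"delta_pos": [0.04, -0.15, 0], "twist": [0, 0, 0], "grip": 0}
    - {"delta_pos": [0.06, -0.25, 0], "twist": [0, 0, 0], "grip": 0}
    - {"delta_pos": [0.06, -0.25, 0], "twist": [0, 0, 0], "grip": 0}
    - {"delta_pos": [0.06, -0.28, 0], "twist": [0, 0, 0], "grip": 0}
    - {"delta_pos": [0.06, -0.28, 0], "twist": [0, 0, 0], "grip": 0}
    - {"delta_pos": [0.06, -0.28, 0], "twist": [0, 0, 0], "grip": 0}
    - {"delta_pos": [0.06, -0.28, 0], "twist": [0, 0, 0], "grip": 0}
    - {"delta_pos": [0.06, -0.28, 0], "twist": [0, 0, 0], "grip": 0}
    - {"delta_pos": [0.06, -0.28, 0], "twist": [0, 0, 0], "grip": 0}
    - {"delta_pos": [0.06, -0.28, 0], "twist": [0, 0, 0], "grip": 0}
    - {"delta_pos": [0.04, -0.2, 0], "twist": [0, 0, 0], "grip": 0}
    - {"delta_pos": [0.02, -0.1, 0], "twist": [0, 0, 0], "grip": 0}

```text
t: 5.53
eef_pos: [633.3, -72.2, 39.3]
orientation: [0.849, -0.529, 0.0, -0.0]
force: [-0.2, -0.5, 0.8]
finger_gap: 0.003
```

```bash
python3 chk.py sc4; python3 - <<'E'
from h import *
d=load('sc1');im=cv2.imread('pics/sc1.png');hsv=cv2.cvtColor(im,cv2.COLOR_BGR2HSV)
n,l,s,c=cv2.connectedComponentsWithStats(cv2.inRange(hsv[160:230,310:400],(0,150,60),(4,255,255)))
for i in range(1,n):
    if s[i,4]>15:
        p=px2w(d,*(c[i]+[310,160]),55);q=p[:2]-[575.7,38.2];print('sc1 red',p,np.degrees(np.arctan2(q[1],q[0])))
E
```

```text
red 34 [631.5  46.6  55. ] 56.5 8.5
5.5833 [633.5 -72.2  39.3] [ 0.26 -0.86 -0.44]
sc1 red [622.5903542   19.42514078  55.        ] -21.821123271994846
```

move_arm:
  rows:
    - {"delta_pos": [-0.05, 0.3, 0], "twist": [0, 0, 0], "grip": 0}
    - {"delta_pos": [-0.1, 0.8, 0], "twist": [0, 0, 0], "grip": 0}
    - {"delta_pos": [-0.2, 1, 0], "twist": [0, 0, 0], "grip": 0}
    - {"delta_pos": [-0.2, 0.8, 0], "twist": [0, 0, 0], "grip": 0}
    - {"delta_pos": [0, 0, 0], "twist": [0, 0, 0], "grip": 0}
    - {"delta_pos": [0, 0, -2], "twist": [0, 0, 0], "grip": 0}
    - {"delta_pos": [0, 0, -3], "twist": [0, 0, 0], "grip": 0}
    - {"delta_pos": [0, 0, -3], "twist": [0, 0, 0], "grip": 0}
    - {"delta_pos": [0, 0, -3], "twist": [0, 0, 0], "grip": 0}
    - {"delta_pos": [0, 0, -2], "twist": [0, 0, 0], "grip": 0}

```text
t: 6.42
eef_pos: [605.6, -80.5, 172.4]
orientation: [0.849, -0.529, 0.002, -0.001]
force: [1.1, -0.5, -0.0]
finger_gap: -0.0
```

move_arm:
  rows:
    - {"delta_pos": [0.6, 1.3, 0], "twist": [0, 0, 0], "grip": 0}
    - {"delta_pos": [1.2, 2.6, 0], "twist": [0, 0, 0], "grip": 0}
    - {"delta_pos": [1.2, 2.6, 0], "twist": [0, 0, 0], "grip": 0}
    - {"delta_pos": [1.2, 2.6, 0], "twist": [0, 0, 0], "grip": 0}
    - {"delta_pos": [1.2, 2.6, 0], "twist": [0, 0, 0], "grip": 0}
    - {"delta_pos": [1.2, 2.6, 0], "twist": [0, 0, 0], "grip": 0}
    - {"delta_pos": [1.2, 2.6, 0], "twist": [0, 0, 0], "grip": 0}
    - {"delta_pos": [1.2, 2.6, 0], "twist": [0, 0, 0], "grip": 0}
    - {"delta_pos": [1.2, 2.6, 0], "twist": [0, 0, 0], "grip": 0}
    - {"delta_pos": [1.2, 2.6, 0], "twist": [0, 0, 0], "grip": 0}
    - {"delta_pos": [0, 0, 0], "twist": [0, 0, 0], "grip": 0}

```text
t: 7.33
eef_pos: [429.9, -295.0, 168.7]
orientation: [0.848, -0.531, -0.0, 0.001]
force: [0.4, -0.1, 0.2]
finger_gap: 0.001
```

```bash
python3 chk.py sc5; python3 - <<'E'
from h import *
d=snap('top','top2.png'); im=cv2.imread('pics/top2.png'); hsv=cv2.cvtColor(im,cv2.COLOR_BGR2HSV)
def blob(nm,lo,hi,box,z,a=15):
    x0,y0,x1,y1=box; m=cv2.inRange(hsv[y0:y1,x0:x1],lo,hi); n,l,s,c=cv2.connectedComponentsWithStats(m)
    for i in range(1,n):
        if s[i,4]>a:
            p=px2w(d,*(c[i]+[x0,y0]),z);q=p[:2]-[575.7,38.2]; print(nm,s[i,4],p.round(1),np.hypot(*q).round(1),np.degrees(np.arctan2(q[1],q[0])).round(1))
blob('red',(0,150,60),(4,255,255),(270,140,340,210),55);blob('green',(45,80,30),(85,255,255),(265,150,335,225),55)
blob('orange',(5,150,60),(16,255,255),(240,110,380,260),58);blob('btn',(45,90,40),(80,255,255),(400,210,450,260),36)
a=cv2.resize(im[90:290,240:460],None,fx=3,fy=3,interpolation=cv2.INTER_CUBIC)
cv2.imwrite('pics/top2c.png',a)
E
```

```text
red 68 [626.7  44.3  55. ] 51.4 6.8
green 61 [545.1  82.9  55. ] 54.2 124.4
7.3833 [ 431.1 -293.2  168.7] [ 1.28  0.29 -0.63]
red 71 [627.3  42.7  55. ] 51.8 4.9
green 79 [546.3  80.4  55. ] 51.5 124.9
orange 140 [628.2 -40.5  58. ] 94.6 -56.3
orange 106 [613.2 121.4  58. ] 91.2 65.8
orange 130 [479.4  29.9  58. ] 96.7 -175.1
btn 129 [ 433.1 -292.2   36. ] 359.8 -113.3
```

View pics/top2c.png

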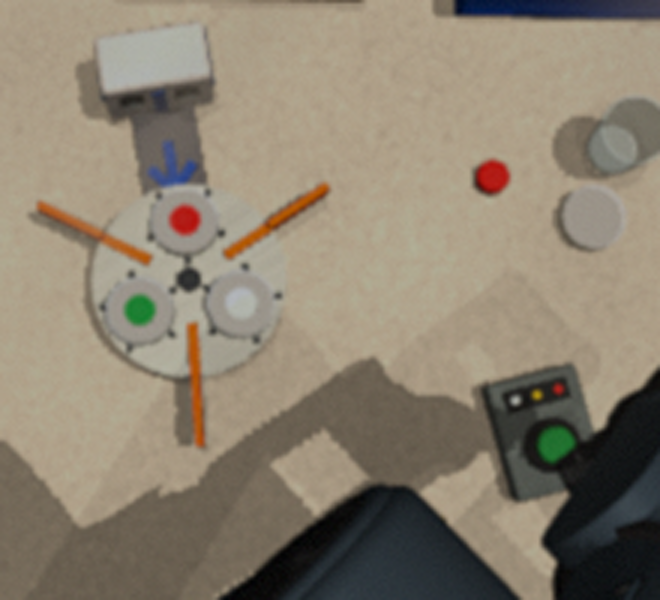

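move_arm:
  rows:
    - {"delta_pos": [-0.6, -1.3, 0], "twist": [0, 0, 0], "grip": 0}
    - {"delta_pos": [-1.2, -2.6, 0], "twist": [0, 0, 0], "grip": 0}
    - {"delta_pos": [-1.2, -2.6, 0], "twist": [0, 0, 0], "grip": 0}
    - {"delta_pos": [-1.2, -2.6, 0], "twist": [0, 0, 0], "grip": 0}
    - {"delta_pos": [-1.2, -2.6, 0], "twist": [0, 0, 0], "grip": 0}
    - {"delta_pos": [-1.2, -2.6, 0], "twist": [0, 0, 0], "grip": 0}
    - {"delta_pos": [-1.2, -2.6, 0], "twist": [0, 0, 0], "grip": 0}
    - {"delta_pos": [-1.2, -2.6, 0], "twist": [0, 0, 0], "grip": 0}
    - {"delta_pos": [-1.2, -2.6, 0], "twist": [0, 0, 0], "grip": 0}
    - {"delta_pos": [-1.2, -2.6, 0], "twist": [0, 0, 0], "grip": 0}
    - {"delta_pos": [0, 0, 0], "twist": [0, 0, 0], "grip": 0}
    - {"delta_pos": [0, 0, 0], "twist": [0, 0, 0], "grip": 0}

```text
t: 8.43
eef_pos: [604.8, -77.3, 168.7]
orientation: [0.85, -0.527, -0.0, 0.0]
force: [-0.3, 0.4, 0.0]
finger_gap: 0.001
```

move_arm:
  rows:
    - {"delta_pos": [0, 0, 2], "twist": [0, 0, 0], "grip": 0}
    - {"delta_pos": [0, 0, 3], "twist": [0, 0, 0], "grip": 0}
    - {"delta_pos": [0, 0, 3], "twist": [0, 0, 0], "grip": 0}
    - {"delta_pos": [0, 0, 3], "twist": [0, 0, 0], "grip": 0}
    - {"delta_pos": [0, 0, 1.8], "twist": [0, 0, 0], "grip": 0}
    - {"delta_pos": [0, 0, 0], "twist": [0, 0, 0], "grip": 0}
    - {"delta_pos": [0, 0, 0], "twist": [0, 0, 0], "grip": 0}

```text
t: 9.02
eef_pos: [603.0, -80.1, 40.3]
orientation: [0.849, -0.529, -0.002, 0.0]
force: [0.2, 0.0, 0.1]
finger_gap: 0.001
```

move_arm:
  rows:
    - {"delta_pos": [0.1, -0.5, 0], "twist": [0, 0, 0], "grip": 0}
    - {"delta_pos": [0.12, -0.6, 0], "twist": [0, 0, 0], "grip": 0}
    - {"delta_pos": [0.12, -0.6, 0], "twist": [0, 0, 0], "grip": 0}
    - {"delta_pos": [0.1, -0.5, 0], "twist": [0, 0, 0], "grip": 0}
    - {"delta_pos": [0.06, -0.3, 0], "twist": [0, 0, 0], "grip": 0}
    - {"delta_pos": [0.06, -0.25, 0], "twist": [0, 0, 0], "grip": 0}
    - {"delta_pos": [0.06, -0.25, 0], "twist": [0, 0, 0], "grip": 0}
    - {"delta_pos": [0.06, -0.25, 0], "twist": [0, 0, 0], "grip": 0}
    - {"delta_pos": [0.06, -0.25, 0], "twist": [0, 0, 0], "grip": 0}
    - {"delta_pos": [0.06, -0.25, 0], "twist": [0, 0, 0], "grip": 0}
    - {"delta_pos": [0.05, -0.2, 0], "twist": [0, 0, 0], "grip": 0}
    - {"delta_pos": [0.02, -0.1, 0], "twist": [0, 0, 0], "grip": 0}

```text
t: 10.02
eef_pos: [644.8, -70.0, 41.2]
orientation: [0.849, -0.529, -0.0, 0.0]
force: [-0.9, 0.3, 0.1]
finger_gap: -0.002
```

move_arm:
  rows:
    - {"delta_pos": [0, 0, 0], "twist": [0, 0, 0], "grip": 0}
    - {"delta_pos": [-0.05, 0.3, 0], "twist": [0, 0, 0], "grip": 0}
    - {"delta_pos": [-0.1, 0.8, 0], "twist": [0, 0, 0], "grip": 0}
    - {"delta_pos": [-0.2, 1.2, 0], "twist": [0, 0, 0], "grip": 0}
    - {"delta_pos": [-0.2, 1.2, 0], "twist": [0, 0, 0], "grip": 0}
    - {"delta_pos": [0, 0, 0], "twist": [0, 0, 0], "grip": 0}
    - {"delta_pos": [0, 0, -2], "twist": [0, 0, 0], "grip": 0}
    - {"delta_pos": [0, 0, -3], "twist": [0, 0, 0], "grip": 0}
    - {"delta_pos": [0, 0, -3], "twist": [0, 0, 0], "grip": 0}
    - {"delta_pos": [0, 0, -3], "twist": [0, 0, 0], "grip": 0}
    - {"delta_pos": [0, 0, -1.8], "twist": [0, 0, 0], "grip": 0}
    - {"delta_pos": [0, 0, 0], "twist": [0, 0, 0], "grip": 0}

```text
t: 11.02
eef_pos: [614.1, -81.5, 174.5]
orientation: [0.849, -0.529, 0.005, -0.001]
force: [1.0, -0.3, 1.1]
finger_gap: 0.0
```

move_arm:
  rows:
    - {"delta_pos": [0.6, 1.3, 0], "twist": [0, 0, 0], "grip": 0}
    - {"delta_pos": [1.2, 2.6, 0], "twist": [0, 0, 0], "grip": 0}
    - {"delta_pos": [1.2, 2.6, 0], "twist": [0, 0, 0], "grip": 0}
    - {"delta_pos": [1.2, 2.6, 0], "twist": [0, 0, 0], "grip": 0}
    - {"delta_pos": [1.2, 2.6, 0], "twist": [0, 0, 0], "grip": 0}
    - {"delta_pos": [1.2, 2.6, 0], "twist": [0, 0, 0], "grip": 0}
    - {"delta_pos": [1.2, 2.6, 0], "twist": [0, 0, 0], "grip": 0}
    - {"delta_pos": [1.2, 2.6, 0], "twist": [0, 0, 0], "grip": 0}
    - {"delta_pos": [1.2, 2.6, 0], "twist": [0, 0, 0], "grip": 0}
    - {"delta_pos": [1.2, 2.6, 0], "twist": [0, 0, 0], "grip": 0}
    - {"delta_pos": [0, 0, 0], "twist": [0, 0, 0], "grip": 0}
    - {"delta_pos": [0, 0, 0], "twist": [0, 0, 0], "grip": 0}

```text
t: 12.02
eef_pos: [437.3, -292.4, 167.9]
orientation: [0.848, -0.53, -0.002, -0.0]
force: [0.2, -0.1, 0.1]
finger_gap: 0.002
```

```bash
python3 chk.py sc6; cat > t.py <<'E'
from h import *
import sys
f=sys.argv[1]; d=snap('top',f+'.png'); im=cv2.imread('pics/'+f+'.png'); hsv=cv2.cvtColor(im,cv2.COLOR_BGR2HSV)
def blob(nm,lo,hi,box,z,a=15):
    x0,y0,x1,y1=box; m=cv2.inRange(hsv[y0:y1,x0:x1],lo,hi); n,l,s,c=cv2.connectedComponentsWithStats(m)
    for i in range(1,n):
        if s[i,4]>a:
            p=px2w(d,*(c[i]+[x0,y0]),z);q=p[:2]-[575.7,38.2]; print(nm,s[i,4],p.round(1),np.hypot(*q).round(1),np.degrees(np.arctan2(q[1],q[0])).round(1))
blob('red',(0,150,60),(4,255,255),(270,140,340,210),55);blob('green',(45,80,30),(85,255,255),(265,150,335,225),55)
blob('orange',(5,150,60),(16,255,255),(240,110,380,260),58);blob('btn',(45,90,40),(80,255,255),(400,210,450,260),36)
a=cv2.resize(im[90:290,240:460],None,fx=3,fy=3,interpolation=cv2.INTER_CUBIC)
cv2.imwrite('pics/'+f+'c.png',a)
E
python3 t.py top3
```

```text
red 68 [626.1  48.9  55. ] 51.5 12.0
green 60 [541.3  79.9  55. ] 54.0 129.5
12.0667 [ 438.  -291.6  168.1] [0.05 0.27 0.46]
red 72 [626.9  47.1  55. ] 52.0 9.8
green 80 [542.   78.1  55. ] 52.2 130.2
orange 137 [634.3 -34.9  58. ] 93.7 -51.3
orange 110 [606.4 125.6  58. ] 92.6 70.6
orange 125 [481.6  22.2  58. ] 95.4 -170.3
btn 104 [ 434.2 -289.6   36. ] 357.1 -113.4
```

View pics/top3c.png

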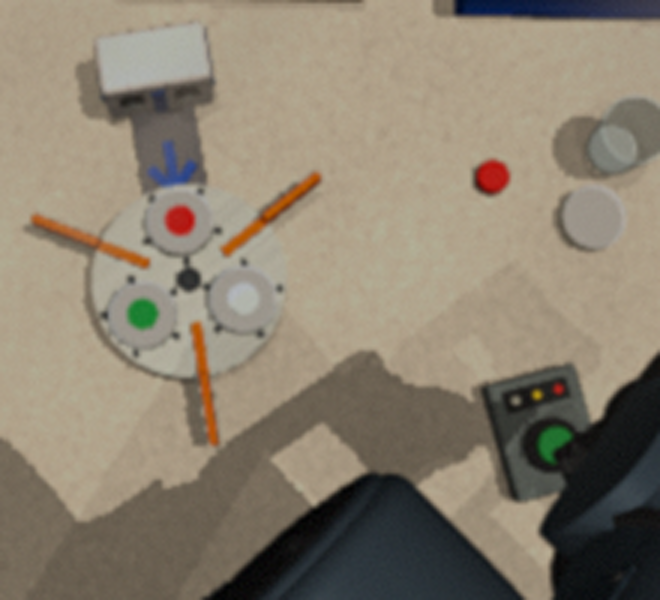

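move_arm:
  rows:
    - {"delta_pos": [-0.1, 0.6, 2], "twist": [0, 0, 0], "grip": 0}
    - {"delta_pos": [0, 0, 3], "twist": [0, 0, 0], "grip": 0}
    - {"delta_pos": [0, 0, 3], "twist": [0, 0, 0], "grip": 0}
    - {"delta_pos": [0, 0, 2], "twist": [0, 0, 0], "grip": 0}
    - {"delta_pos": [0, 0, 1], "twist": [0, 0, 0], "grip": 0}
    - {"delta_pos": [0, 0, 0], "twist": [0, 0, 0], "grip": 0}
    - {"delta_pos": [0, 0, 0], "twist": [0, 0, 0], "grip": 0}
    - {"delta_pos": [0, 0, 0], "twist": [0, 0, 0], "grip": 0}

```text
t: 12.78
eef_pos: [434.5, -293.7, 60.3]
orientation: [0.849, -0.528, 0.001, 0.0]
force: [-0.0, 0.0, 1.4]
finger_gap: 0.003
```

```bash
python3 - <<'E'
from h import *
s=status.state(); print(s['eef_pos'].round(1),s['force'].round(2))
d=snap('scene','sc7.png'); im=cv2.imread('pics/sc7.png')
cv2.imwrite('pics/sc7c.png',cv2.resize(im[200:310,180:300],None,fx=5,fy=5,interpolation=cv2.INTER_CUBIC))
E
```

```text
[ 434.5 -293.7   60.3] [-0.05  0.03  1.38]
```

View pics/sc7c.png

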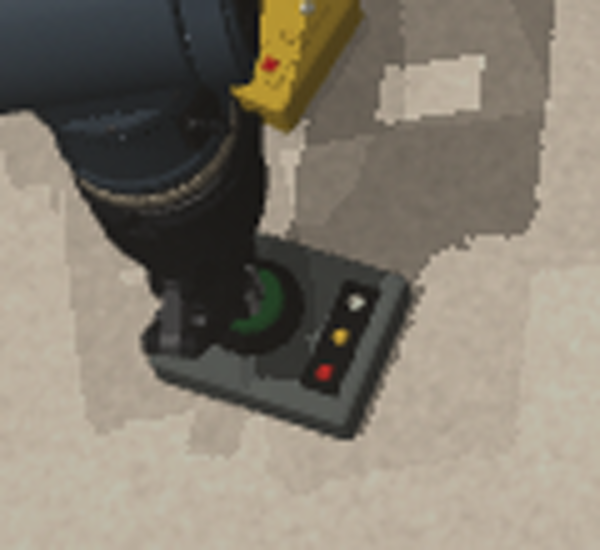

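```bash
python3 - <<'E'
from h import *
d=load('sc7'); c=lambda p:((w2px(d,p)-[180,200])*5).round()
print('tcp',c([434.5,-293.7,60.3]),'btn',c([431.8,-293.1,36]),'above',c([434.5,-293.7,115]), d['world_from_camera'][:3,3])
im=cv2.imread('pics/sc1.png');hsv=cv2.cvtColor(im,cv2.COLOR_BGR2HSV);m=cv2.inRange(hsv[240:290,205:270],(45,90,40),(85,255,255))
M=cv2.moments(m,True);u,v=M['m10']/M['m00']+205,M['m01']/M['m00']+240;dd=load('sc1');print(M['m00'],px2w(dd,u,v,36),px2w(dd,u,v,42))
dt=load('top1');print(px2w(dt,425.06,237.94,42))
E
```

```text
tcp [240. 298.] btn [246. 312.] above [217. 255.] [ 831.33983505 -477.97937781  992.23223394]
140.0 [ 426.53768114 -286.52816744   36.        ] [ 429.07766342 -287.72945225   42.        ]
[ 431.68871627 -291.59425465   42.        ]
```

move_arm:
  rows:
    - {"delta_pos": [-0.45, 0.15, 0.3], "twist": [0, 0, 0], "grip": 0}
    - {"delta_pos": [0, 0, 0.3], "twist": [0, 0, 0], "grip": 0}
    - {"delta_pos": [0, 0, 0.3], "twist": [0, 0, 0], "grip": 0}
    - {"delta_pos": [0, 0, 0.3], "twist": [0, 0, 0], "grip": 0}
    - {"delta_pos": [0, 0, 0.2], "twist": [0, 0, 0], "grip": 0}
    - {"delta_pos": [0, 0, 0], "twist": [0, 0, 0], "grip": 0}
    - {"delta_pos": [0, 0, 0], "twist": [0, 0, 0], "grip": 0}

```text
t: 13.42
eef_pos: [430.1, -290.0, 46.0]
orientation: [0.849, -0.529, -0.0, -0.0]
force: [-1.3, 3.5, 9.2]
finger_gap: -0.001
```

move_arm:
  rows:
    - {"delta_pos": [0, 0, 0.2], "twist": [0, 0, 0], "grip": 0}
    - {"delta_pos": [0, 0, 0.2], "twist": [0, 0, 0], "grip": 0}
    - {"delta_pos": [0, 0, 0], "twist": [0, 0, 0], "grip": 0}

```text
t: 13.67
eef_pos: [430.2, -290.1, 45.5]
orientation: [0.849, -0.528, 0.001, 0.0]
force: [-5.0, 5.1, 36.6]
finger_gap: 0.002
```

move_arm:
  rows:
    - {"delta_pos": [0, 0, -0.3], "twist": [0, 0, 0], "grip": 0}
    - {"delta_pos": [0, 0, 0], "twist": [0, 0, 0], "grip": 0}
    - {"delta_pos": [0, 0, 0], "twist": [0, 0, 0], "grip": 0}

```text
t: 13.92
eef_pos: [430.1, -290.0, 45.9]
orientation: [0.849, -0.529, 0.0, 0.0]
force: [-2.0, 3.1, 15.9]
finger_gap: -0.0
```

move_arm:
  rows:
    - {"delta_pos": [0, 0, -0.15], "twist": [0, 0, 0], "grip": 0}
    - {"delta_pos": [0, 0, 0], "twist": [0, 0, 0], "grip": 0}
    - {"delta_pos": [0, 0, 0], "twist": [0, 0, 0], "grip": 0}

```text
t: 14.17
eef_pos: [430.1, -290.0, 46.2]
orientation: [0.849, -0.529, -0.0, -0.0]
force: [-1.1, 1.3, 5.0]
finger_gap: -0.003
```

move_arm:
  rows:
    - {"delta_pos": [0, 0, -0.15], "twist": [0, 0, 0], "grip": 0}
    - {"delta_pos": [0, 0, 0], "twist": [0, 0, 0], "grip": 0}
    - {"delta_pos": [0, 0, 0], "twist": [0, 0, 0], "grip": 0}

```text
t: 14.42
eef_pos: [430.1, -290.0, 47.2]
orientation: [0.849, -0.529, -0.0, -0.0]
force: [-1.2, 1.7, 4.0]
finger_gap: -0.004
```

move_arm:
  rows:
    - {"delta_pos": [0, 0, -0.2], "twist": [0, 0, 0], "grip": 0}
    - {"delta_pos": [0, 0, 0], "twist": [0, 0, 0], "grip": 0}
    - {"delta_pos": [0, 0, 0], "twist": [0, 0, 0], "grip": 0}

```text
t: 14.67
eef_pos: [430.1, -290.0, 49.2]
orientation: [0.849, -0.529, -0.0, -0.0]
force: [-0.6, 1.9, 3.2]
finger_gap: 0.001
```

move_arm:
  rows:
    - {"delta_pos": [0, 0, -0.2], "twist": [0, 0, 0], "grip": 0}
    - {"delta_pos": [0, 0, 0], "twist": [0, 0, 0], "grip": 0}
    - {"delta_pos": [0, 0, 0], "twist": [0, 0, 0], "grip": 0}

```text
t: 14.92
eef_pos: [430.3, -290.3, 51.3]
orientation: [0.849, -0.529, 0.0, 0.0]
force: [-0.6, 1.3, 1.4]
finger_gap: 0.001
```

move_arm:
  rows:
    - {"delta_pos": [0, 0, -0.4], "twist": [0, 0, 0], "grip": 0}
    - {"delta_pos": [0, 0, 0], "twist": [0, 0, 0], "grip": 0}
    - {"delta_pos": [0, 0, 0], "twist": [0, 0, 0], "grip": 0}

```text
t: 15.17
eef_pos: [430.6, -290.7, 55.5]
orientation: [0.849, -0.529, 0.001, 0.0]
force: [-0.2, -0.1, -0.2]
finger_gap: 0.003
```

move_arm:
  rows:
    - {"delta_pos": [0, 0, -2], "twist": [0, 0, 0], "grip": 0}
    - {"delta_pos": [0, 0, -3], "twist": [0, 0, 0], "grip": 0}
    - {"delta_pos": [0, 0, -3], "twist": [0, 0, 0], "grip": 0}
    - {"delta_pos": [0, 0, -2], "twist": [0, 0, 0], "grip": 0}
    - {"delta_pos": [0, 0, 0], "twist": [0, 0, 0], "grip": 0}
    - {"delta_pos": [0, 0, 0], "twist": [0, 0, 0], "grip": 0}
    - {"delta_pos": [0, 0, 0], "twist": [0, 0, 0], "grip": 0}

```text
t: 15.75
eef_pos: [429.8, -289.8, 154.7]
orientation: [0.849, -0.529, -0.001, -0.0]
force: [0.1, -0.6, 0.2]
finger_gap: 0.002
```

```bash
python3 t.py top4 && python3 - <<'E'
from h import *
s=status.state(); print(s['t'],s['eef_pos'].round(1),s['force'].round(2)); print(order.job_done())
E
```

```text
red 72 [626.9  47.1  55. ] 52.0 9.8
green 79 [542.2  78.1  55. ] 52.1 130.0
orange 137 [634.4 -35.   58. ] 93.8 -51.3
orange 111 [606.2 125.2  58. ] 92.2 70.7
orange 124 [481.7  22.2  58. ] 95.4 -170.4
btn 114 [ 434.4 -291.3   36. ] 358.5 -113.2
15.8 [ 429.5 -289.5  154.2] [-0.15  0.7  -0.24]
the job is handed in; nothing more can be done
None
```

The red-spot dish is at the camera block and at rest. I then pressed the green button on the grey box fully and let it come back up. The job was handed in at 15.8 s.

- **Carousel:** I turned it counter-clockwise by one orange arm with closed fingers. The first push stopped about 5° short, so I backed off, checked, and gave it a second small push.
- **Final position:** The top camera puts the red dish at 9.8°, against about 9.7° for the arrow line (reader direction good to about ±1°), 52 mm from the axis. It read the same after the button press.
- **Disagreement between cameras:** The scene camera read 12.0°, about 2° more, or roughly 2 mm at the dish. That is inside the 9 mm tolerance.
- **Button:** It hit its hard stop at a tool height of about 46 mm, and force peaked at about 37 N against the stop. On release the force fell from 5 N to zero by about 52 mm, which matches the full 6 mm travel and return.
- **Not checked:** I did not re-measure the loose items on the bench or look at the white dish after the press. I saw no sign of contact with either.

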